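# Sweep the spent coin cells into the recycling tray

## Task

Sweep the three spent coin cells, the plain silver ones, along the bench with your fingertips until each lies flat and wholly inside the red-walled recycling tray, going in through its open side. Never lift one off the bench, and leave the fresh cell with the yellow pull tab, the watch, the wrench, the screwdriver, the loupe and the ball where they are.

Things in the scene. Friction and masses are not known exactly. Their poses are not given: they have to be found in the camera images.
- spent_a: spent coin cell: plain bare silver disc, 24.5 mm diameter, 7.7 mm thick, 10 to 15 g, lying flat and loose on the bench; slides when pushed and stops within 5 mm when the push at 0.12 m/s stops. Origin at its centre (3.85 mm above the bench when flat), z up through the disc
- spent_b: spent coin cell: plain bare silver disc, 24.5 mm diameter, 7.7 mm thick, 10 to 15 g, lying flat and loose on the bench; slides when pushed and stops within 5 mm when the push at 0.12 m/s stops. Origin at its centre (3.85 mm above the bench when flat), z up through the disc
- spent_c: spent coin cell: plain bare silver disc, 24.5 mm diameter, 7.7 mm thick, 10 to 15 g, lying flat and loose on the bench; slides when pushed and stops within 5 mm when the push at 0.12 m/s stops. Origin at its centre (3.85 mm above the bench when flat), z up through the disc
- tray: recycling tray fixed to the bench: black floor flush with the bench (no step to slide over), red walls 22 mm high and 5 mm thick on three sides. Inside 110 mm deep (its own x from -55 mm at the open mouth to +55 mm at the back wall) and 180 mm wide (y -90 to +90 mm). Open on its own -x side. Origin at the middle of the inside at bench height; its +x points from the mouth to the back wall, z up
- fresh_cell: fresh coin cell, same size as the spent ones (24.5 mm diameter, 7.7 mm thick, 10 g), its top covered with a yellow film whose tab sticks out 10 mm along its own +x; loose, lies among the spent ones; must stay. Origin at its centre
- watch: silver wristwatch lying face down, loose: case 40 mm diameter, 10 mm thick, with stiff flat steel bracelet, 148 mm long along its own x, 20 mm wide, 4.5 mm thick. Origin under the case centre
- wrench: pewter grey caseback wrench, loose, lying flat: about 200 mm long along its own x (handle to -140 mm, jaws to +59 mm), 22 mm wide, 28 mm high at its thumb screw. Origin under the middle of its head
- ball_center (a point): centre of a black rubber friction ball, 60 mm diameter, top 66 mm above the bench, resting loose in a white plastic ring 52 mm across and 12 mm high fixed to the bench
- loupe: black eye loupe, loose, 36 mm diameter, 28 mm high, standing. Origin under its centre
- screwdriver: small screwdriver, 120 mm long along its own x, loose, lying flat. Origin under its middle

How it is judged:
By the outcome, as a careful person would: the job done as asked, in the order asked, and still so for the second after the job is handed in, with the robot touching nothing.
It also fails if it takes over 58 s, if anything falls off the work surface, if the arm or the gripper's body presses on something with over 40 N, if the wrist force passes 120 N, or if a joint passes its speed limit or range.

## Robot

A 6-joint arm with a two-finger parallel gripper is mounted at the origin on the work surface. World frame = base frame: x ahead of the robot, y to its left, z up, the work surface at z = 0. Lengths are in mm, angles in degrees, forces in N, time in s.
With the tool pointing down it reaches from about 350 to 850 mm from the base axis. Payload 8.1 kg.
Tool frame: the origin (TCP) lies at the very end of the fingers, on their centre line; the grasp point (between the pads) lies 19 mm behind it; z points along the fingers, y is the line along which they close (so a half turn about z gives the same grasp; the last joint's range is limited). The gripper opens to 85 mm and grips with 20 to 120 N. Pads are 22 mm wide; open, the fingers measure 114 mm over their backs; the gripper's body (76 mm by 85 mm) begins 54 mm behind the grasp point. The pads swing forward as they close: fully open they stand 13 mm farther back than shut.
Start: joints at [62.372, 7.471, 85.268, -0, 87.261, -4.893], TCP at [231.861, 553.395, 231.292] pointing down, gripper open.
Joint ranges: [-169.43, 169.43], [-51.17, 129.36], [1.28, 143.12], [-76.62, 256.62], [0, 156.53], [-152.29, 152.29]. Speed limits (degrees/s): [136.94, 136.94, 159.86, 180, 180, 180].

## Interface

Orientations are given as [roll, pitch, yaw] about the fixed x, y, z axes, in that order (R = Rz(yaw) Ry(pitch) Rx(roll)).
In Python, from rig import sense, grab_frame, camera_model, workorder gives the robot as it stands. The module is installed in compiled form; this text tells all that it offers.
- The arm moves only by the shell command python3 -m creep 'ROWS' [FORCE]. ROWS is JSON, one flat list of numbers, 7 for each row, row after row: the shift along the tool's x, y, z each as a share of 0.4 m, from -1 to 1, then the turn, a rotation vector about the tool's x, y, z each as a share of 90 degrees, from -1 to 1, then the closure, from 0 (fully open) to 1 (shut). A call has 1 to 8 rows; each row is the pose to reach, as a shift and turn from the pose commanded when the call began, along the tool's axes at that moment; what a row does not reach only later rows make up. A row lasts 1/8 s, in which the tool goes at most 62.5 mm and 10.7 degrees, less where a joint would pass 70% of its speed; a pose out of reach is approached as far as the arm can. A call with a number of a shift or a turn outside -1 to 1 is refused whole. A call with a gripper value outside its range is refused whole. The fingers move at their own pace and stop on an object; FORCE is the grip in N (left out, the last holds). Time passes only in rows, so rows that repeat a pose let the fingers close. It gives the time, the measured TCP pose, the force, the opening and the grip force at its end, in the units of the state.
- sense(): the state, without advancing time (a new reading comes with each control period).
- grab_frame(name): name is "side" or "top" or "wrist"; returns (picture, depth): 384x512x3 uint8, blue, green, red; 384x512 float32, mm along the optical axis (not along the pixel's ray), 0 where there is no reading.
- camera_model(name): a dict with "fovy" (degrees; the focal length in pixels is half the picture's height over the tangent of half this angle, whatever the lens; pixels are square), "cx", "cy" (the principal point, pixels), "camera_from_world" (4x4, takes a point from world to camera coordinates); the wrist camera has in their place "mount" (4x4, takes a point from camera to tool coordinates, whose origin is the TCP and whose axes are the flange's). Camera axes: x right, y up, looking along -z (the intrinsics and any distortion apply to the point x, -y, -z); pixel columns grow to the right and rows downward; lengths in mm; the calibration is good to about 2 mm. A picture is of the moment at which its call begins: read the wrist's pose just before it. camera_model takes no time and is no camera call.
- workorder.job_done(): hands the job in; it is judged then, once.
The state is a dict: "t": time; "joint_pos": joint angles; "dq": joint speeds; "effort": joint torques, N m; "eef_pos": TCP position; "tcp_rot": TCP orientation; "ft_force": force on the tool from outside, world axes, zero at the start; "ft_torque": the same for the moment, N m; "grip_width": finger opening in mm; "grip_force": force on a finger pad.
Only numpy, scipy, OpenCV 4.12 (cv2) and the standard library are available. Lean on these libraries where they do the work, as an engineer would, in place of code of your own. Each camera call takes 0.05 s, during which the arm holds its last target. There are 200 camera calls.

## Working session

There is one attempt and no reset: what is moved stays moved. The work goes in short steps, Python scripts to look and compute and a shell command to move; the robot and the scene stay as the last step left them, time stands still between calls to the robot, and variables do not carry over. Pictures are saved under pics/ and viewed, at most 10 in all, crops included, and the job is handed in when it is done.

```bash
mkdir -p pics; python3 - <<'E'
from rig import sense, grab_frame, camera_model
import cv2,numpy as np
s=sense();print(s)
for n in("top","side"):
    p,d=grab_frame(n);cv2.imwrite(f"pics/{n}0.png",p);np.save(f"pics/{n}0.npy",d);print(n,camera_model(n))
print(camera_model("wrist"))
E
```

```text
{'t': 0.0, 'joint_pos': array([ 6.23736820e+01,  7.51578379e+00,  8.53306031e+01, -1.63512822e-04,
        8.72620294e+01, -4.89474199e+00]), 'dq': array([-0.00486441,  0.03909203, -0.05634826,  0.06825451,  0.04363363,
        0.05523861]), 'effort': array([-1.80516148e-03, -5.69405973e+01, -5.00557387e+01, -2.90389371e-04,
        1.49467302e-02, -2.00429395e-05]), 'eef_pos': array([231.58300732, 552.89553343, 230.22471048]), 'tcp_rot': array([-1.79891965e+02, -9.08795145e-03,  1.57268423e+02]), 'ft_force': array([-0.17375761,  0.25767796, -0.1991122 ]), 'ft_torque': array([-0.00734482, -0.00951304, -0.01418184]), 'grip_force': 0.0, 'grip_width': 85.35465736012169}
top {'fovy': 56.165378030501394, 'cx': 256.3564691364329, 'cy': 191.16546322428587, 'camera_from_world': array([[ 2.58294906e-02, -9.99416925e-01, -2.23303993e-02,
         8.54142821e+01],
       [ 9.97537153e-01,  2.43108863e-02,  6.57921642e-02,
        -5.56843227e+02],
       [-6.52109306e-02, -2.39747810e-02,  9.97583452e-01,
        -8.49917488e+02],
       [ 0.00000000e+00,  0.00000000e+00,  0.00000000e+00,
     
[... 200 characters left out ...]
2807364e+02],
       [ 3.81138078e-01,  5.49224330e-01,  7.43697789e-01,
        -3.00253277e+02],
       [-4.00741935e-01, -6.26773781e-01,  6.68251846e-01,
        -1.07202010e+03],
       [ 0.00000000e+00,  0.00000000e+00,  0.00000000e+00,
         1.00000000e+00]])}
{'fovy': 63.75792175797767, 'cx': 255.8171729755659, 'cy': 195.62632467036735, 'mount': array([[ 4.92753861e-04,  9.61878433e-01,  2.73476942e-01,
         6.95536476e+01],
       [ 9.99999369e-01, -7.50123530e-04,  8.36538882e-04,
        -9.91194250e-01],
       [ 1.00979020e-03,  2.73476357e-01, -9.61878195e-01,
        -1.42557048e+02],
       [ 0.00000000e+00,  0.00000000e+00,  0.00000000e+00,
         1.00000000e+00]])}
```

View pics/top0.png

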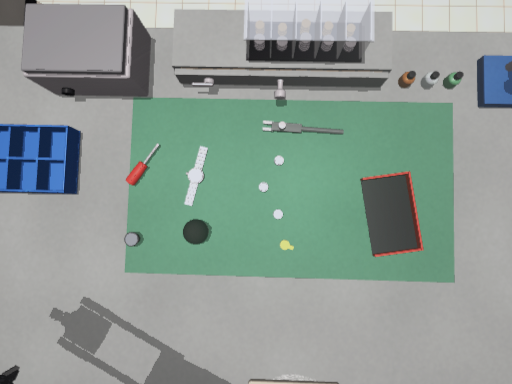

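The top picture shows spent cells at about (279,160), (263,187) and (278,214). The fresh cell is at (285,245) with its tab to the right. The tray is at (392,214), with its mouth on the left from (362,180) to (373,255).

```bash
cat > h.py <<'E'
import numpy as np,cv2
from rig import sense, grab_frame, camera_model
def world(n,u,v,z):
    m=camera_model(n);f=192/np.tan(np.radians(m['fovy']/2));T=np.linalg.inv(m['camera_from_world'])
    d=T[:3,:3]@np.array([(u-m['cx'])/f,-(v-m['cy'])/f,-1]);o=T[:3,3]
    return (o+d*(z-o[2])/d[2])
def blobs(p,show=True):
    h=cv2.cvtColor(p,cv2.COLOR_BGR2HSV);out=[]
    for name,m in(("silver",(h[...,1]<45)&(h[...,2]>120)),("yellow",(h[...,0]>20)&(h[...,0]<35)&(h[...,1]>120)&(h[...,2]>120))):
        k,_,st,c=cv2.connectedComponentsWithStats(m.astype(np.uint8))
        for i in range(1,k):
            if 25<st[i,4]<400 and 125<c[i][0]<455 and 100<c[i][1]<280: out.append((name,st[i,4],c[i].round(1),world("top",*c[i],7.7).round(1)))
    return out
E
python3 - <<'E'
from h import *
p=cv2.imread("pics/top0.png")
for b in blobs(p):print(*b)
h=cv2.cvtColor(p,cv2.COLOR_BGR2HSV)
r=((h[...,0]<8)|(h[...,0]>172))&(h[...,1]>150)&(h[...,2]>90);r[:,:340]=0
c=max(cv2.findContours(r.astype(np.uint8),0,2)[0],key=cv2.contourArea)
b=cv2.boxPoints(cv2.minAreaRect(c));print(b,[world("top",*q,22).round(0) for q in b])
cv2.imwrite("pics/c.png",cv2.resize(p[105:275,230:440],None,fx=3.5,fy=3.5,interpolation=2))
E
```

```text
silver 397 [290.9 126.7] [717.   18.3   7.7]
silver 65 [151.  152.7] [644.5 363.6   7.7]
silver 84 [278.5 159.9] [633.7  47.2   7.7]
silver 82 [263.1 186.4] [567.3  83.4   7.7]
silver 84 [277.5 213.8] [501.4  46.6   7.7]
[[392.83997 250.87999]
 [421.81995 246.73997]
 [422.11993 248.83998]
 [393.13995 252.98   ]] [array([ 421., -227.,   22.]), array([ 432., -295.,   22.]), array([ 428., -295.,   22.]), array([ 416., -227.,   22.])]
```

View pics/c.png

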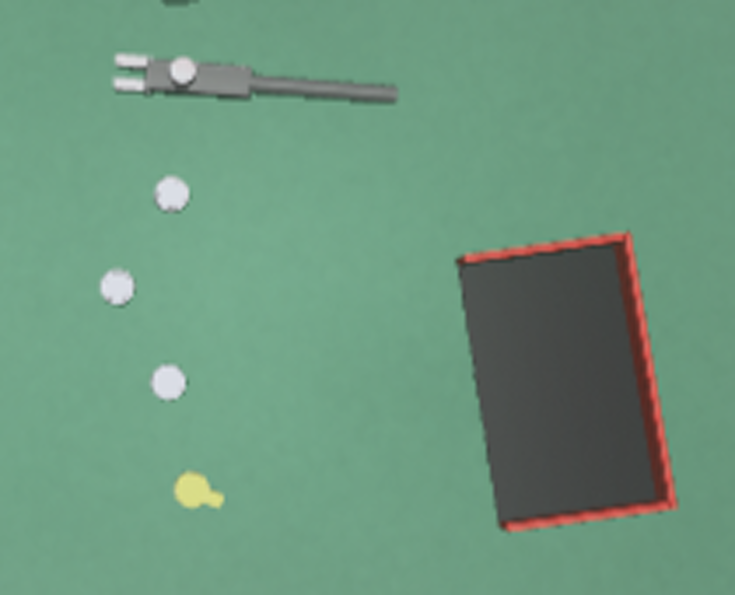

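View pics/side0.png

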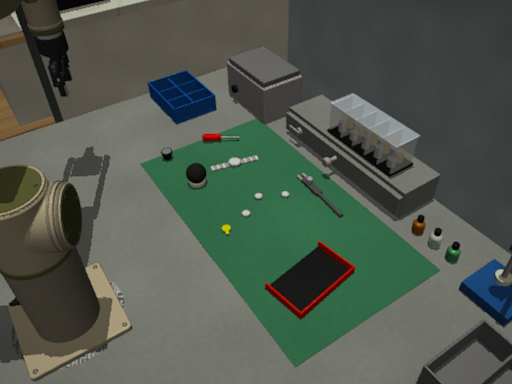

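The crop confirms three bare silver discs and the fresh cell at (192,490) with a yellow tab. The tray's mouth ends are at crop (458,262) and (500,527). The side view agrees, and the route from the cells to the tray is clear.

```bash
python3 - <<'E'
from h import *
c=[(458,262),(500,527),(631,234),(677,507)]
P=[world("top",230+u/3.5,105+v/3.5,22) for u,v in c];print(np.round(P))
print("yellow",world("top",230+192/3.5,105+490/3.5,7.7).round())
m=camera_model("top")
d=np.load("pics/top0.npy");print(d[160,279],d[160,320])
E
```

```text
[[ 588. -151.   22.]
 [ 409. -180.   22.]
 [ 610. -268.   22.]
 [ 425. -298.   22.]]
yellow [426.  27.   8.]
885.81464 889.3952
```

```bash
python3 -m creep '[-0.85,-0.4,0.15,0,0,0.748,0.79,-0.85,-0.4,0.15,0,0,0.748,0.79,-0.85,-0.4,0.15,0,0,0.748,0.79,-0.85,-0.4,0.15,0,0,0.748,0.79,-0.85,-0.4,0.15,0,0,0.748,0.79,-0.85,-0.4,0.15,0,0,0.748,0.79,-0.85,-0.4,0.15,0,0,0.748,0.79,-0.85,-0.4,0.15,0,0,0.748,0.79]'; python3 -c "
from rig import sense;print(sense()['joint_pos'])"
```

```text
t: 1.1
eef_pos: [483.7, 273.5, 170.6]
tcp_rot: [-179.9, 0.0, 89.9]
ft_force: [-1.1, -0.5, 0.1]
grip_width: 17.9
grip_force: 0.0
[2.41886048e+01 2.78783546e+00 9.66362457e+01 7.21885883e-03
 8.06541204e+01 2.43289747e+01]
```

```bash
python3 -m creep '[0.464,0.396,0.2,0,0,0,0.79,-0.464,0.396,0.276,0,0,0,0.79]' >/dev/null 2>&1 <<<'' & kill %1 2>/dev/null; wait; python3 -c "
from rig import sense;s=sense();print(s['t'],s['eef_pos'])"
```

```text
1.1 [483.72275679 273.45566088 170.58084865]
```

That command had a sign typo, and I killed it before anything moved. The clock still reads 1.1 s and the pose is unchanged. Here is the correct move.

```bash
python3 -m creep '[-0.464,0.396,0.276,0,0,0,0.79,-0.464,0.396,0.276,0,0,0,0.79,-0.464,0.396,0.276,0,0,0,0.79,-0.464,0.396,0.276,0,0,0,0.79,-0.464,0.396,0.276,0,0,0,0.79,-0.464,0.396,0.276,0,0,0,0.79,-0.464,0.396,0.376,0,0,0,0.79,-0.464,0.396,0.376,0,0,0,0.79]'; python3 - <<'E'
from h import *
s=sense();p,d=grab_frame("wrist");cv2.imwrite("pics/w1.png",p)
p,d=grab_frame("side");cv2.imwrite("pics/s1.png",cv2.resize(p[140:290,180:380],None,fx=4,fy=4))
E
```

```text
t: 2.1
eef_pos: [638.3, 90.7, 18.5]
tcp_rot: [-179.7, -0.0, 90.1]
ft_force: [-0.7, 0.1, -0.8]
grip_width: 17.7
grip_force: 0.0
```

View pics/s1.png

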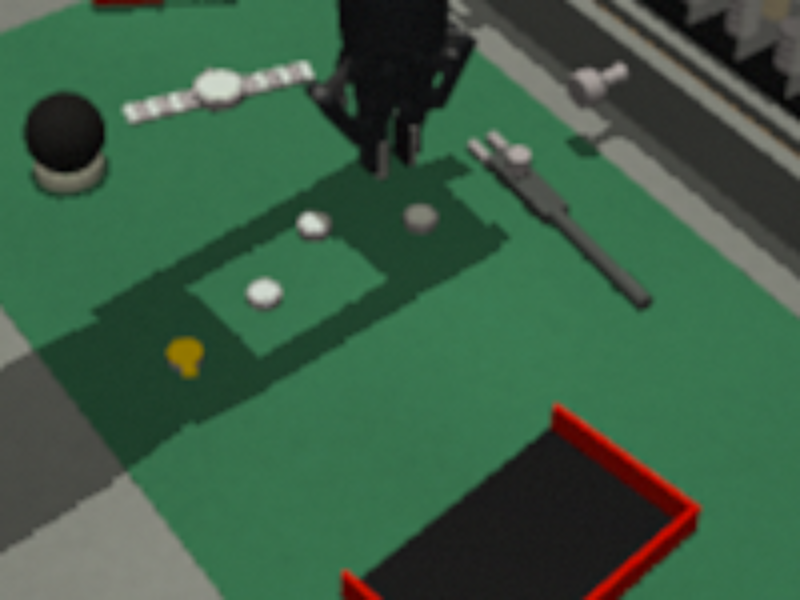

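View pics/w1.png

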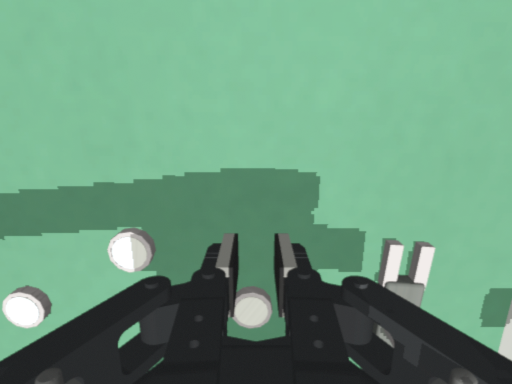

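The side crop shows the fingers behind the far cell, spent_a, at (420,217). The wrist view shows that cell just ahead of the finger gap, at (251,308), with clear space for the descent.

```bash
python3 -m creep '[0,0,0.035,0,0,0,0.79,0,0,0.04,0,0,0,0.79,0,0,0.04,0,0,0,0.79]'
```

```text
t: 2.58
eef_pos: [641.7, 88.7, 4.9]
tcp_rot: [-180.0, -0.0, 89.9]
ft_force: [-0.7, -0.7, 0.3]
grip_width: 17.9
grip_force: 0.0
```

```bash
python3 -m creep '[-0.045,-0.02,0.006,0,0,0,0.79,-0.0775,-0.0325,0.006,0,0,0,0.79,-0.11,-0.045,0.006,0,0,0,0.79,-0.1425,-0.0575,0.006,0,0,0,0.79,-0.175,-0.07,0.006,0,0,0,0.79,-0.2075,-0.0825,0.006,0,0,0,0.79,-0.24,-0.095,0.006,0,0,0,0.79,-0.2725,-0.1075,0.006,0,0,0,0.79]'; python3 - <<'E'
from h import *
p,d=grab_frame("side");cv2.imwrite("pics/s2.png",cv2.resize(p[140:290,180:380],None,fx=4,fy=4))
E
```

```text
t: 3.58
eef_pos: [598.4, -21.1, 2.5]
tcp_rot: [180.0, 0.0, 89.9]
ft_force: [-0.4, -0.1, 0.2]
grip_width: 17.7
grip_force: 0.1
```

View pics/s2.png

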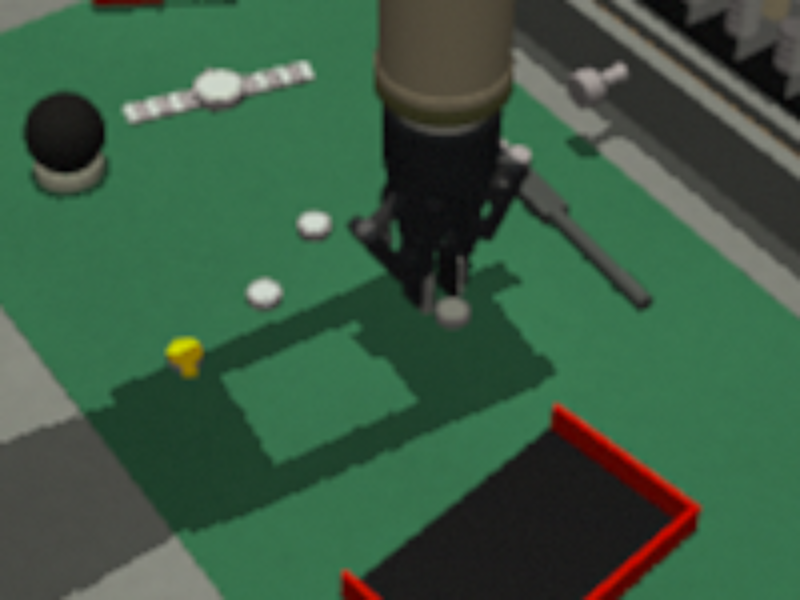

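The cell at (452,311) is nested against the fingers and sliding with them, so I'll continue.

```bash
python3 -m creep '[-0.0325,-0.0125,0,0,0,0,0.79,-0.065,-0.025,0,0,0,0,0.79,-0.0975,-0.0375,0,0,0,0,0.79,-0.13,-0.05,0,0,0,0,0.79,-0.1625,-0.0625,0,0,0,0,0.79,-0.195,-0.075,0,0,0,0,0.79,-0.2275,-0.0875,0,0,0,0,0.79,-0.26,-0.1,0,0,0,0,0.79]'
```

```text
t: 4.62
eef_pos: [558.3, -125.1, 2.5]
tcp_rot: [-180.0, 0.0, 89.9]
ft_force: [0.2, -0.0, -0.8]
grip_width: 18.0
grip_force: 0.0
```

```bash
python3 -m creep '[-0.0325,-0.0125,0,0,0,0,0.79,-0.065,-0.025,0,0,0,0,0.79,-0.0975,-0.0375,0,0,0,0,0.79,-0.13,-0.05,0,0,0,0,0.79,-0.1625,-0.0625,0,0,0,0,0.79,-0.195,-0.075,0,0,0,0,0.79,-0.2275,-0.085,0,0,0,0,0.79,-0.235,-0.085,0,0,0,0,0.79]'; python3 - <<'E'
from h import *
p,d=grab_frame("side");cv2.imwrite("pics/s3.png",cv2.resize(p[140:330,180:380],None,fx=3,fy=3))
E
```

```text
t: 5.62
eef_pos: [524.3, -219.2, 2.5]
tcp_rot: [180.0, 0.0, 89.9]
ft_force: [0.3, 0.0, 1.2]
grip_width: 18.1
grip_force: 0.0
```

View pics/s3.png

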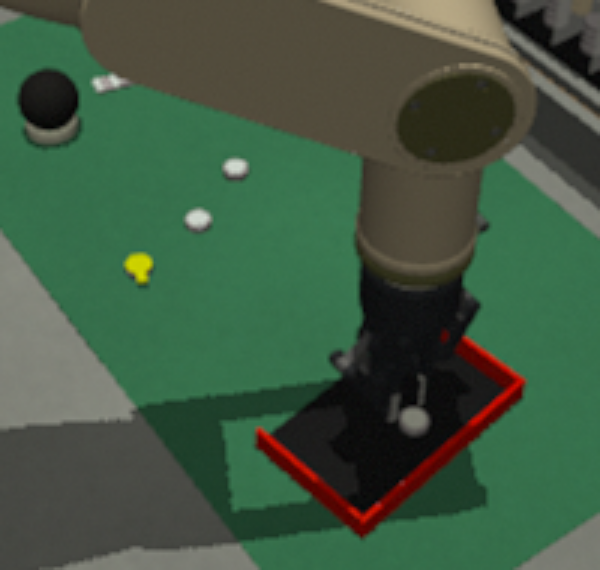

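Spent_a, at (413,420), lies well inside the tray. Next is spent_b.

```bash
python3 -m creep '[0.05,0,0,0,0,0,0.79,0.1,0,-0.15,0,0,0,0.79,0.8525,0.105,-0.15,0,0,0,0.79,0.8525,0.105,-0.15,0,0,0,0.79,0.8525,0.105,-0.15,0,0,0,0.79,0.8525,0.105,-0.15,0,0,0,0.79,0.8525,0.105,-0.15,0,0,0,0.79,0.8525,0.105,-0.15,0,0,0,0.79]'
```

```text
t: 6.68
eef_pos: [566.1, 128.2, 62.6]
tcp_rot: [180.0, -0.1, 90.3]
ft_force: [0.6, -0.2, -0.2]
grip_width: 17.9
grip_force: 0.0
```

```bash
python3 -m creep '[0,0,0.1,0,0,0,0.79,0,0,0.15,0,0,0,0.79,0,0,0.15,0,0,0,0.79]'; python3 - <<'E'
from h import *
p,d=grab_frame("top")
for b in blobs(p):print(*b)
E
```

```text
t: 7.05
eef_pos: [566.4, 122.6, 1.9]
tcp_rot: [-179.9, 0.0, 89.9]
ft_force: [-0.6, 0.1, 0.3]
grip_width: 17.5
grip_force: 0.0
silver 65 [151.  152.7] [644.5 363.6   7.7]
silver 84 [395.5 208.1] [ 522.4 -238.1    7.7]
```

```bash
python3 -m creep '[-0.0425,0,0,0,0,0,0.79,-0.075,-0.00875,0,0,0,0,0.79,-0.1075,-0.0175,0,0,0,0,0.79,-0.14,-0.02625,0,0,0,0,0.79,-0.1725,-0.035,0,0,0,0,0.79,-0.205,-0.04375,0,0,0,0,0.79,-0.2375,-0.0525,0,0,0,0,0.79,-0.27,-0.06125,0,0,0,0,0.79]'
```

```text
t: 8.1
eef_pos: [542.0, 13.9, 2.5]
tcp_rot: [-180.0, -0.0, 89.9]
ft_force: [-0.7, -0.3, 0.9]
grip_width: 18.0
grip_force: 0.1
```

```bash
python3 -m creep '[-0.0325,-0.00875,0,0,0,0,0.79,-0.065,-0.0175,0,0,0,0,0.79,-0.0975,-0.02625,0,0,0,0,0.79,-0.13,-0.035,0,0,0,0,0.79,-0.1625,-0.04375,0,0,0,0,0.79,-0.195,-0.0525,0,0,0,0,0.79,-0.2275,-0.06125,0,0,0,0,0.79,-0.26,-0.07,0,0,0,0,0.79]'
```

```text
t: 9.1
eef_pos: [513.9, -90.1, 2.5]
tcp_rot: [180.0, 0.0, 89.9]
ft_force: [0.0, -0.5, -0.4]
grip_width: 17.7
grip_force: 0.1
```

```bash
python3 -m creep '[-0.0325,-0.00875,0,0,0,0,0.79,-0.065,-0.0175,0,0,0,0,0.79,-0.0975,-0.02625,0,0,0,0,0.79,-0.13,-0.035,0,0,0,0,0.79,-0.1625,-0.04375,0,0,0,0,0.79,-0.195,-0.0525,0,0,0,0,0.79,-0.2275,-0.06125,0,0,0,0,0.79,-0.26,-0.07,0,0,0,0,0.79]'; python3 - <<'E'
from h import *
p,d=grab_frame("side");cv2.imwrite("pics/s4.png",cv2.resize(p[140:330,180:380],None,fx=3,fy=3))
E
```

```text
t: 10.1
eef_pos: [485.8, -194.0, 2.5]
tcp_rot: [180.0, 0.0, 89.9]
ft_force: [-0.6, 0.8, -0.1]
grip_width: 17.9
grip_force: 0.1
```

View pics/s4.png

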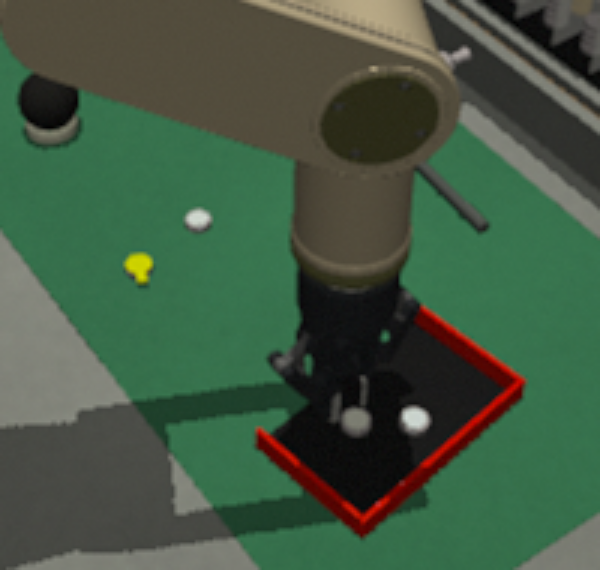

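Spent_b at (356,421) is inside beside spent_a at (415,419). Now spent_c.

```bash
python3 -m creep '[0.05,0,0,0,0,0,0.79,0.1,0,-0.15,0,0,0,0.79,0.7,0.0375,-0.15,0,0,0,0.79,0.7,0.0375,-0.15,0,0,0,0.79,0.7,0.0375,-0.15,0,0,0,0.79,0.7,0.0375,-0.15,0,0,0,0.79,0.7,0.0375,-0.15,0,0,0,0.79,0.7,0.0375,-0.15,0,0,0,0.79]'
```

```text
t: 11.15
eef_pos: [500.7, 87.4, 62.3]
tcp_rot: [-180.0, 0.0, 90.1]
ft_force: [0.1, 0.3, 0.7]
grip_width: 17.7
grip_force: 0.0
```

```bash
python3 -m creep '[0,0,0.1,0,0,0,0.79,0,0,0.15,0,0,0,0.79,0,0,0.15,0,0,0,0.79]'
```

```text
t: 11.52
eef_pos: [501.1, 85.4, 1.8]
tcp_rot: [-180.0, 0.0, 89.8]
ft_force: [0.6, -0.8, -0.3]
grip_width: 18.0
grip_force: 0.0
```

```bash
python3 -m creep '[-0.0425,0,0,0,0,0,0.79,-0.075,-0.00625,0,0,0,0,0.79,-0.1075,-0.0125,0,0,0,0,0.79,-0.14,-0.01875,0,0,0,0,0.79,-0.1725,-0.025,0,0,0,0,0.79,-0.205,-0.03125,0,0,0,0,0.79,-0.2375,-0.0375,0,0,0,0,0.79,-0.27,-0.04375,0,0,0,0,0.79]'
```

```text
t: 12.52
eef_pos: [483.6, -22.0, 2.5]
tcp_rot: [180.0, 0.0, 89.9]
ft_force: [0.2, 0.1, 0.3]
grip_width: 17.7
grip_force: 0.1
```

```bash
python3 -m creep '[-0.0325,-0.00625,0,0,0,0,0.79,-0.065,-0.0125,0,0,0,0,0.79,-0.0975,-0.01875,0,0,0,0,0.79,-0.13,-0.025,0,0,0,0,0.79,-0.1625,-0.03125,0,0,0,0,0.79,-0.195,-0.0375,0,0,0,0,0.79,-0.2275,-0.04375,0,0,0,0,0.79,-0.26,-0.05,0,0,0,0,0.79]'
```

```text
t: 13.52
eef_pos: [463.5, -126.0, 2.5]
tcp_rot: [180.0, 0.0, 89.9]
ft_force: [0.4, 0.2, 0.3]
grip_width: 17.8
grip_force: 0.1
```

```bash
python3 -m creep '[-0.0325,-0.00625,0,0,0,0,0.79,-0.065,-0.0125,0,0,0,0,0.79,-0.0975,-0.01875,0,0,0,0,0.79,-0.13,-0.025,0,0,0,0,0.79,-0.1625,-0.03,0,0,0,0,0.79,-0.185,-0.03,0,0,0,0,0.79,-0.185,-0.03,0,0,0,0,0.79]'; python3 -m creep '[0.05,0,0,0,0,0,0.79,0.1,0,-0.15,0,0,0,0.79,0.6,0,-0.5,0,0,0,0.79,0.6,0,-0.5,0,0,0,0.79,0.6,0,-0.5,0,0,0,0.79,0.6,0,-0.5,0,0,0,0.79,0.6,0,-0.5,0,0,0,0.79,0.6,0,-0.5,0,0,0,0.79]'; python3 - <<'E'
from h import *
p,d=grab_frame("top");cv2.imwrite("pics/t5.png",p)
for b in blobs(p):print(*b)
p,d=grab_frame("side");cv2.imwrite("pics/s5.png",p)
E
```

```text
t: 14.4
eef_pos: [451.6, -199.8, 2.6]
tcp_rot: [180.0, 0.0, 89.9]
ft_force: [1.3, -0.3, -0.5]
grip_width: 18.3
grip_force: 0.0
t: 15.4
eef_pos: [451.1, 41.4, 201.6]
tcp_rot: [-179.9, 0.0, 90.1]
ft_force: [0.0, -0.1, -0.7]
grip_width: 17.9
grip_force: 0.0
silver 375 [289.6 126.6] [717.1  21.6   7.7]
silver 64 [151.  152.7] [644.5 363.7   7.7]
silver 83 [395.5 208. ] [ 522.6 -238.1    7.7]
```

View pics/t5.png

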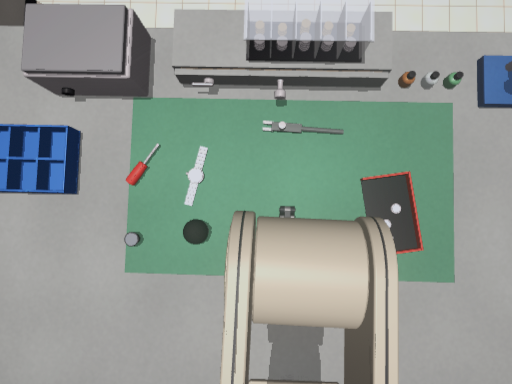

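View pics/s5.png

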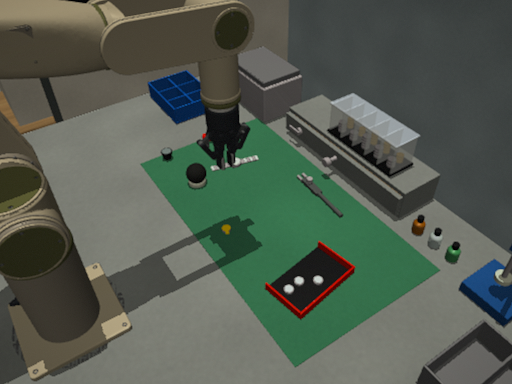

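Both views show all three cells in the tray, at side (318,280), (299,281) and (289,289). The fresh cell and the other items are where they were. I'll check the numbers for clearance before handing in.

```bash
python3 - <<'E'
from h import *
p=cv2.imread("pics/s5.png");h=cv2.cvtColor(p,cv2.COLOR_BGR2HSV)
k,_,st,c=cv2.connectedComponentsWithStats(((h[...,1]<60)&(h[...,2]>130)).astype(np.uint8))
ex=np.array([.16,-.987]);ey=np.array([.987,.16])
for i in range(1,k):
    if 265<c[i][0]<355 and 245<c[i][1]<315 and st[i,4]>20:
        w=world("side",*c[i],6);q=w[:2]-[507,-220];print(st[i,4],c[i].round(1),w.round(),(q@ex).round(),(q@ey).round())
for n in("side0","s5"):
    h=cv2.cvtColor(cv2.imread(f"pics/{n}.png"),cv2.COLOR_BGR2HSV)[220:245,215:240]
    print(n,np.argwhere((abs(h[...,0].astype(int)-27)<8)&(h[...,1]>120)&(h[...,2]>90)).mean(0))
E
```

```text
58 [298.8 280.1] [ 485. -214.    6.] -9.0 -21.0
58 [317.8 279.1] [ 524. -237.    6.] 20.0 14.0
62 [288.3 288.4] [ 450. -219.    6.] -10.0 -56.0
side0 [ 8.56666667 11.03333333]
s5 [ 8.22033898 10.94915254]
```

All three cells are wholly inside, each with more than 20 mm of margin to the tray's limits, and the fresh cell hasn't moved.

```bash
python3 -c "
from rig import workorder;print(workorder.job_done())"
```

```text
the job is handed in; nothing more can be done
None
```

All three spent cells were swept flat along the bench into the recycling tray, each wholly inside with over 20 mm to spare; the other items look unmoved in the final pictures, and the job was handed in at about 15.5 s of the 58 s allowed.

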